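Load the brake test stand and back off its adjuster two turns

ROBOT

A 7-joint arm with a two-finger parallel gripper is mounted at the origin on the work surface. World frame = base frame: x ahead of the robot, y to its left, z up, the work surface at z = 0. Lengths are in m, angles in rad, forces in N, time in s.
With the tool pointing down it reaches from about 0.425 to 0.925 m from the base axis. Payload 6.8 kg.
Tool frame: the origin (TCP) lies at the very end of the fingers, on their centre line; the grasp point (between the pads) lies 19 mm behind it (bot.grip_depth is the distance from the TCP to the grasp point, in m); z points along the fingers, y is the direction in which the jaws open and shut (so a half turn about z gives the same grasp; the last joint's range is limited). The gripper opens to 85 mm and grips with 20 to 120 N. Pads are 22 mm wide; open, the fingers measure 114 mm over their backs; the gripper's body (76 mm by 85 mm) begins 54 mm behind the grasp point. The pads swing forward as they close: fully open they stand 13 mm farther back than shut.
Start: joints at [1.198, 0.477, 0.022, 1.555, -0.011, 1.109, -0.083], TCP at [0.177, -0.651, 0.231] pointing down, gripper open.
Joint ranges: [-2.96, 2.96], [-0.34, 2.1], [-1.41, 1.46], [0.24, 2.44], [-1.37, 4.51], [0.17, 1.92], [-2.96, 2.96]. Speed limits (rad/s): [2.39, 2.39, 3.14, 3.14, 3.14, 3.14, 3.14].

INTERFACE

Orientations are given as a unit quaternion [w, x, y, z].
In Python, from station import bot gives the robot as it stands.
- The arm moves only by the tool step_arm, never from a script. Its argument "increments" is a list of rows, each a list of 7 numbers: the shift along the world's x, y, z in m, then the turn, a rotation vector about the world's x, y, z in degrees, then the gripper command: -1 is fully open, 1 is shut, values between are in proportion. In form: [[dx, dy, dz, rx, ry, rz, fingers], ...]. A call has 1 to 10 rows; each row is the pose to reach, as a shift and turn from the pose commanded when the call began; what a row does not reach only later rows make up. A row lasts 1/12 s, in which the tool goes at most 41.7 mm and 7.16 degrees, less where a joint would pass 70% of its speed; a pose out of reach is approached as far as the arm can. A call with a gripper value outside its range is refused whole. The fingers move at their own pace and stop on an object; "force" is the grip in N (left out, the last holds). Time passes only in rows, so rows that repeat a pose let the fingers close. It gives the time, the measured TCP pose, the force and the opening at its end, in the units of the state.
- bot.get_obs(): the state, without advancing time (a new reading comes with each control period).
- bot.read_camera(name): name is "scene" or "top" or "wrist"; returns a dict with "color" (480x640x3 uint8, red, green, blue), "intrinsics" (3x3 intrinsics, pixels), "D" ([k1, k2, p1, p2, k3] as OpenCV has them; the pictures are not rectified), "extrinsics" (4x4, takes a point from camera to world coordinates). Camera axes: x right, y up, looking along -z (the intrinsics and any distortion apply to the point x, -y, -z); pixel columns grow to the right and rows downward; lengths in m; the calibration is good to about 2 mm. A picture is of the moment at which its call begins. There is no depth.
- bot.hand_in(): hands the job in, once; it reports no verdict.
Trained networks look in the newest picture that a camera, given by its name, has taken for a name from the list of things; names that differ only in an ending like _2 or _b are one class to them, and where a whole thing is asked for, a point or a joint stands for the part that bears it (a point fixed in the world has none). Each returns a list of dicts, best first, with "conf" (0 to 1); they miss things now and then, are a little off and sometimes report something else, mostly with a low value. They report only what shows in the picture. A call takes as long as a camera call. They do not tell look-alikes from the thing itself.
- bot.recognise(thing, camera): "location" ([column, row] as shares, 0 to 1, of the picture: columns of its width, rows of its height, amid what is visible of it).
- bot.place_of(thing, camera): "location" ([column, row] as shares, 0 to 1, of the picture: columns of its width, rows of its height: a listed point, or the origin of a listed thing).
The state is a dict: "t": time; "q": joint angles; "joint_vel": joint speeds; "joint_torque": joint torques, N m; "eef_pos": TCP position; "tool_rot": TCP orientation; "contact_force": force on the tool from outside, world axes, zero at the start; "torque": the same for the moment, N m; "gripper_width": opening from 0.0 (shut) to 1.0 (fully open).
Only numpy, scipy, OpenCV 4.12 (cv2) and the standard library are available. Lean on these libraries where they do the work, as an engineer would, in place of code of your own. Each camera call takes 0.05 s, during which the arm holds its last target.

TASK

On the brake test stand, add steel weights to the sprung pan until its pointer rests between the two marks on the scale, with your hand off the pan. Then take the handwheel by its upright handle, turn it clockwise to its stop and back it off exactly two full turns, and finish still gripping the handle there so that it stays put while I tighten the locknut. Leave the other things on the counter where they are.

Things in the scene. Friction and masses are not known exactly. Their poses are not given: they have to be found in the camera images.
- stand: brake test stand, fixed to the counter: grey base plate 150 x 400 x 12 mm with a sprung pan near one end and a handwheel near the other. Origin on the counter under the stand; z up, y runs from the pan (at y = -90 mm) towards the handwheel (at y = +125 mm), both at x = 0; the plate spans x -75 to 75 and y -215 to 185 mm. The stand's place and yaw vary
- pan (a joint): how far the sprung pan has sunk, m: 0 = top of its travel, 0.038 = bottomed. Each weight sinks it about 10 mm more. How far the unloaded pan hangs down (1 to 14 mm) differs from one start to the next. The pointer is level with the upper mark at 0.016 and with the lower mark at 0.030
- pan_floor (a point): centre of the pan's flat floor (upper face), moves with the pan, axes as the stand's. The aluminium pan measures 90 mm along x and 180 mm along y, lip 6 mm high, inside 84 x 174 mm: room for two weights side by side along y, 45 mm either side of the centre. At joint 0 the floor is 100 mm above the counter. It only moves straight up and down
- pointer_tip (a point): tip of the thin dark pointer on the pan's end (the end away from the handwheel), level with the pan floor
- mark_upper (a point): upper of two dark horizontal lines, 14 mm apart, on both faces of the upright aluminium scale plate beyond the pan's end (plate 28 mm wide, top 127 mm above the counter)
- mark_lower (a point): lower of the two dark lines on the scale plate
- weight_a: plain dark steel test weight, 0.35 kg, all three alike: disc 60 mm across and 16 mm thick, on it a narrow neck (12 mm) and a round grip knob 18 mm across from 24 to 44 mm above the underside. Origin: centre of the underside. Starts upright on the counter
- weight_b: plain dark steel test weight, 0.35 kg, all three alike: disc 60 mm across and 16 mm thick, on it a narrow neck (12 mm) and a round grip knob 18 mm across from 24 to 44 mm above the underside. Origin: centre of the underside. Starts upright on the counter
- weight_c: plain dark steel test weight, 0.35 kg, all three alike: disc 60 mm across and 16 mm thick, on it a narrow neck (12 mm) and a round grip knob 18 mm across from 24 to 44 mm above the underside. Origin: centre of the underside. Starts upright on the counter
- wheel_axis (a point): point on the handwheel's upright axis, 103 mm above the counter, axes as the stand's, does not turn. The steel handwheel is 125 mm across, its rim's top 102 mm above the counter
- adjuster (a joint): angle of the handwheel, rad, counted over several turns: 0 = screwed in to its stop, grows anticlockwise seen from above (backing off); one turn is 6.283. At 0 the crank handle lies on the +x side of the axis in the stand's axes. Starts 0.35 to 1.2 turns off the stop. Turning needs about 2 to 3 N at the handle; it stays where it is left; the stop is hard
- crank_grip: upright black round handle on the handwheel, 22 mm across and 52 mm tall, 50 mm from the wheel's axis, spins freely on its own pin so it can be gripped from above and led round in a circle without turning the gripper. Origin: centre of its underside, 104 mm above the counter; its top is at 156 mm
- caster: cracked grey caster wheel lying flat, 96 mm across, 34 mm high; not needed, leave it. Origin: at its underside
- shoe_a: worn brake shoe, curved, about 70 x 30 mm, 14 mm high; not needed, leave it. Origin: at its underside
- shoe_b: worn brake shoe, curved, about 70 x 30 mm, 14 mm high; not needed, leave it. Origin: at its underside
- axle_pin: silver quick-release axle pin lying down, 118 mm long, 22 mm high; not needed, leave it. Origin: at its underside
- pliers: slip-joint pliers with green handles lying flat, 170 mm long, 16 mm high; not needed, leave it. Origin: at its underside
- oil_bottle: small white oil bottle, 52 mm across, 120 mm high; not needed, leave it. Origin: at its underside
- parts_tray: low dark steel tray 80 x 120 x 30 mm; not needed, leave it. Origin: at its underside
There are look-alikes about, which are no part of the job. What is shaped like the weight_c but brown or purple is not meant.

How it is judged:
By the outcome, as a careful person would: the job done as asked, in the order asked, and still so for the second after the job is handed in, while the arm keeps its last pose, push and grip.
It also fails if it takes over 72 s, if anything falls off the work surface, if the arm or the gripper's body presses on something with over 40 N, if the wrist force passes 120 N, or if a joint passes its speed limit or range.

## Working session

There is one attempt and no reset: what is moved stays moved. The work goes in short steps, Python scripts to look and compute and a tool call to move; the robot and the scene stay as the last step left them, time stands still between calls to the robot, and variables do not carry over. Pictures are saved under pics/ and viewed, and the job is handed in when it is done.

Besides the shell and the picture viewer there is one more tool, called after "Emit:" as name(argument=value, ...), one argument or row to a line, values as JSON. step_arm: Moves the arm, as the interface text tells. Its arguments: {"type":"object","properties":{"increments":{"type":"array","items":{"type":"array","items":{"type":"number"}}},"force":{"type":"number"}},"required":["increments"]}

```bash
ls; mkdir -p pics
cat > h.py <<'E'
import numpy as np, cv2
from station import bot
def cam(n):
    return bot.read_camera(n)
def ray(c,loc,share=True):
    h,w=c['color'].shape[:2]
    p=np.array(loc,float)*([w,h] if share else 1)
    u=cv2.undistortPoints(p.reshape(1,1,2),np.array(c['intrinsics']),np.array(c['D'])).ravel()
    E=np.array(c['extrinsics']); d=E[:3,:3]@np.array([u[0],-u[1],-1]); return E[:3,3],d
def atz(c,loc,z,share=True):
    o,d=ray(c,loc,share); return o+d*(z-o[2])/d[2]
def proj(c,P):
    E=np.linalg.inv(np.array(c['extrinsics'])); q=E[:3,:3]@np.array(P)+E[:3,3]
    q=np.array([[q[0],-q[1],-q[2]]]); return cv2.projectPoints(q,np.zeros(3),np.zeros(3),np.array(c['intrinsics']),np.array(c['D']))[0].ravel()
def tri(obs):
    A=np.zeros((3,3));b=np.zeros(3)
    for c,l in obs:
        o,d=ray(c,l); d=d/np.linalg.norm(d); M=np.eye(3)-np.outer(d,d); A+=M;b+=M@o
    return np.linalg.solve(A,b)
def save(c,name,crop=None,s=1):
    im=c['color'][:,:,::-1]
    if crop: im=im[crop[1]:crop[3],crop[0]:crop[2]]
    if s!=1: im=cv2.resize(im,None,fx=s,fy=s,interpolation=cv2.INTER_CUBIC)
    cv2.imwrite('pics/'+name,im)
E
python3 - <<'E'
from h import *
C={}
for n in ['scene','top']:
    c=C[n]=cam(n); save(c,n+'0.png'); print(n,np.array(c['extrinsics'])[:3,3])
    for t,z in [('stand',0),('weight_a',0),('crank_grip',.104),('wheel_axis',.103),('pan_floor',.09),('pointer_tip',.09),('mark_upper',.084),('mark_lower',.07),('oil_bottle',0),('parts_tray',0)]:
        for d in bot.place_of(t,n)[:6]:
            print(n,t,round(d['conf'],2),(np.array(d['location'])*[640,480]).round(0),atz(c,d['location'],z).round(3))
E
```

```text
pics
scene [ 0.9574721  -0.52805433  0.90243878]
scene stand 0.74 [346. 246.] [ 0.545  0.085 -0.   ]
scene stand 0.55 [330. 250.] [0.522 0.05  0.   ]
scene stand 0.24 [406. 168.] [0.502 0.433 0.   ]
scene weight_a 0.97 [229. 366.] [ 0.55  -0.325  0.   ]
scene weight_a 0.96 [191. 416.] [ 0.568 -0.444  0.   ]
scene weight_a 0.87 [137. 344.] [ 0.361 -0.414  0.   ]
scene weight_a 0.85 [152. 379.] [ 0.449 -0.443 -0.   ]
scene weight_a 0.82 [225. 304.] [ 0.433 -0.224  0.   ]
scene weight_a 0.56 [192. 341.] [ 0.445 -0.335  0.   ]
scene crank_grip 0.62 [289. 355.] [ 0.669 -0.263  0.104]
scene crank_grip 0.54 [383. 195.] [0.565 0.2   0.104]
scene wheel_axis 0.94 [370. 186.] [0.522 0.209 0.103]
scene wheel_axis 0.18 [303. 287.] [ 0.589 -0.13   0.103]
scene pan_floor 0.84 [328. 250.] [ 0.563 -0.011  0.09 ]
scene pointer_tip 0.91 [309. 284.] [ 0.589 -0.109  0.09 ]
scene mark_upper 0.62 [304. 282.] [ 0.573 -0.108  0.084]
scene mark_lower 0.77 [307. 288.] [ 0.581 -0.109  0.07 ]
scene mark_lower 0.56 [308. 284.] [ 0.576 -0.1    0.07 ]
scene mark_lower 0.39 [228. 307.] [ 0.484 -0.25   0.07 ]
scene o
[... 393 characters left out ...]
  0.   ]
top weight_a 0.8 [435. 249.] [ 0.553 -0.327  0.   ]
top weight_a 0.59 [398. 288.] [ 0.443 -0.222  0.   ]
top weight_a 0.55 [480. 285.] [ 0.453 -0.449  0.   ]
top crank_grip 0.65 [236. 232.] [0.576 0.209 0.104]
top wheel_axis 0.94 [233. 254.] [0.518 0.215 0.103]
top pan_floor 0.57 [316. 241.] [0.556 0.    0.09 ]
top pointer_tip 0.6 [358. 229.] [ 0.59  -0.108  0.09 ]
top mark_upper 0.94 [359. 233.] [ 0.58  -0.11   0.084]
top mark_upper 0.22 [401. 251.] [ 0.535 -0.22   0.084]
top mark_lower 0.93 [359. 233.] [ 0.583 -0.113  0.07 ]
top mark_lower 0.23 [234. 255.] [0.52  0.217 0.07 ]
top oil_bottle 0.75 [463. 199.] [ 0.695 -0.411  0.   ]
top parts_tray 0.56 [205. 181.] [0.741 0.319 0.   ]
```

View pics/scene0.png

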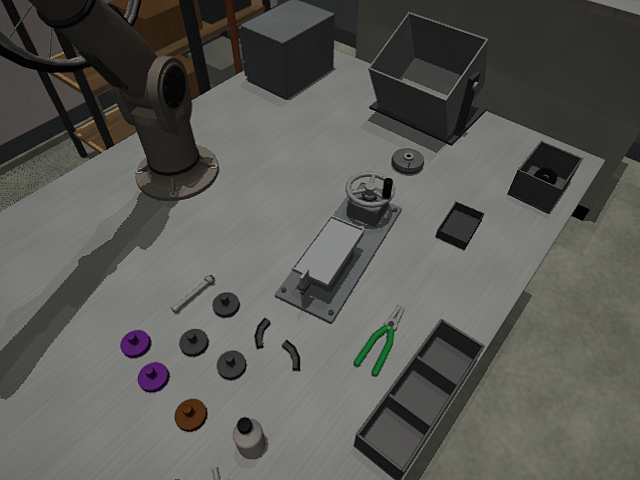

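View pics/top0.png

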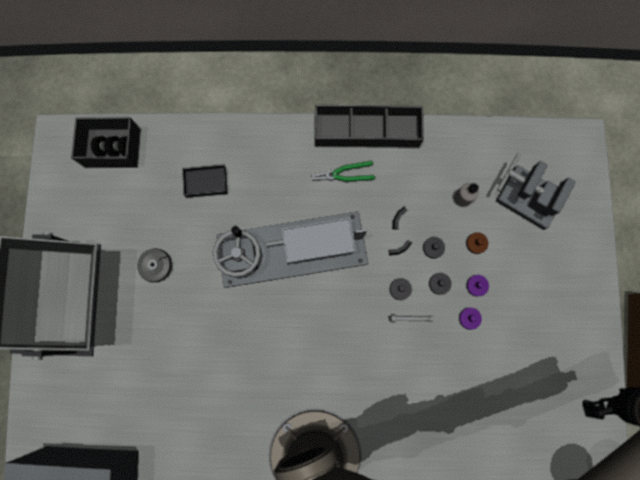

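Run:
```python
import cv2
i=cv2.imread('pics/scene0.png'); 
cv2.imwrite('pics/w.png',cv2.resize(i[285:445,110:270],None,fx=3.7,fy=3.7,interpolation=cv2.INTER_CUBIC))
cv2.imwrite('pics/p.png',cv2.resize(i[230:330,260:370],None,fx=6,fy=6,interpolation=cv2.INTER_CUBIC))
```

```text
(no output)
```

View pics/w.png

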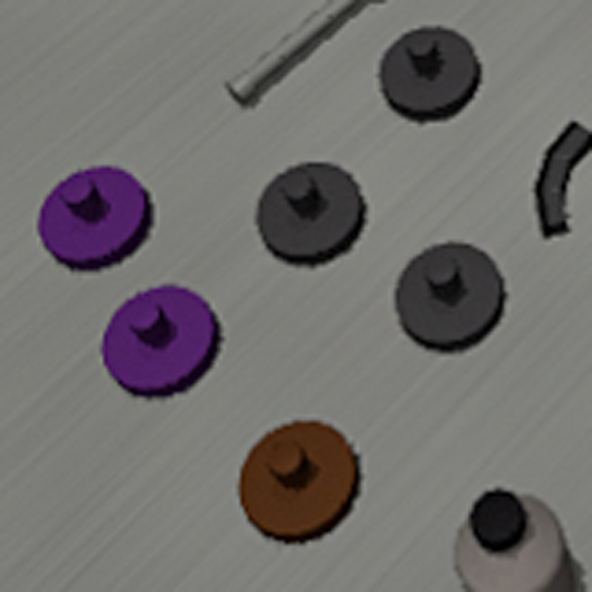

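View pics/p.png

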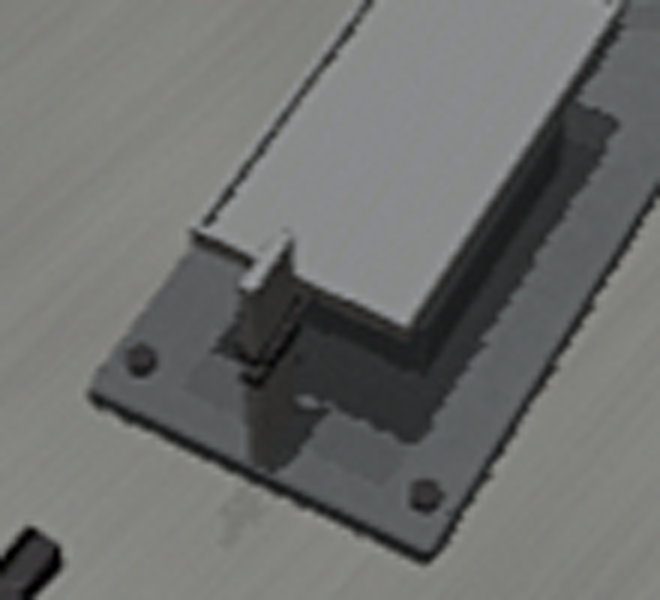

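Scene picture: the stand has its pan towards the weights. Weight-shaped candidates are dark grey at (226,304), (192,341) and (231,364), purple at (137,344) and (152,379), and brown at (191,416). The three plain dark ones fit the description. The enlarged crop confirms their colour.

Emit:
step_arm(
  increments=[
    [0.03,0.03,0,0,0,0,-0.2],
    [0.06,0.065,0,0,0,0,-0.2],
    [0.09,0.1,0,0,0,0,-0.2],
    [0.12,0.135,0,0,0,0,-0.2],
    [0.15,0.17,0,0,0,0,-0.2],
    [0.18,0.205,0,0,0,0,-0.2],
    [0.21,0.24,0,0,0,0,-0.2],
    [0.24,0.275,0,0,0,0,-0.2],
    [0.265,0.305,0,0,0,0,-0.2],
    [0.273,0.315,0,0,0,0,-0.2],
  ],
  force=40,
)

```text
t: 1.93
eef_pos: [0.4505, -0.3351, 0.2317]
tool_rot: [0.0, 0.991, 0.132, 0.0]
contact_force: [0.7, -0.8, -0.7]
gripper_width: 0.6
```

Run:
```python
from h import *
o=bot.get_obs(); print(o['t'],o['eef_pos'],o['tool_rot'],o['gripper_width'],o['contact_force'])
c=cam('wrist'); save(c,'wr1.png'); print(np.array(c['extrinsics']).round(3))
for t,z in [('weight_a',0),('pointer_tip',.09),('pan_floor',.09),('mark_upper',.084)]:
    for d in bot.place_of(t,'wrist')[:6]:
        print(t,round(d['conf'],2),(np.array(d['location'])*[640,480]).round(0),atz(c,d['location'],z).round(3))
for d in bot.recognise('weight_a','wrist')[:6]:
        print(t,round(d['conf'],2),(np.array(d['location'])*[640,480]).round(0),atz(c,d['location'],.01).round(3))
```

```text
1.9333 [ 0.45054951 -0.33509355  0.23167949] [3.06899080e-04 9.91261059e-01 1.31914172e-01 2.65748758e-04] 0.599561631883836 [ 0.68073217 -0.824353   -0.74322579]
[[ 0.262  0.921  0.289  0.524]
 [-0.965  0.249  0.079 -0.315]
 [ 0.001 -0.299  0.954  0.375]
 [ 0.     0.     0.     1.   ]]
weight_a 0.95 [368. 298.] [ 0.361 -0.419  0.   ]
weight_a 0.92 [451. 133.] [ 0.565 -0.446  0.   ]
weight_a 0.88 [218. 192.] [ 0.44  -0.223  0.   ]
weight_a 0.81 [324. 200.] [ 0.461 -0.337  0.   ]
weight_a 0.71 [336. 110.] [ 0.554 -0.323  0.   ]
weight_a 0.59 [411. 232.] [ 0.452 -0.441  0.   ]
mark_upper 0.97 [453. 128.] [ 0.569 -0.443  0.01 ]
mark_upper 0.92 [336. 110.] [ 0.553 -0.323  0.01 ]
mark_upper 0.85 [322. 204.] [ 0.458 -0.335  0.01 ]
mark_upper 0.83 [219. 191.] [ 0.443 -0.226  0.01 ]
mark_upper 0.81 [365. 296.] [ 0.367 -0.412  0.01 ]
mark_upper 0.61 [412. 235.] [ 0.451 -0.44   0.01 ]
```

View pics/wr1.png

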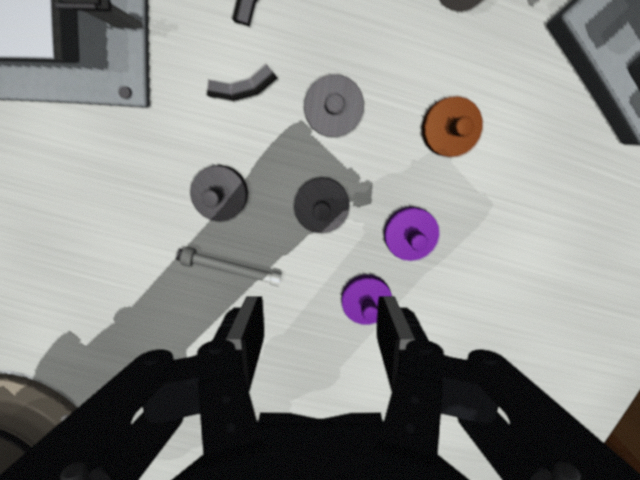

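The wrist picture shows the dark weights at (322,204), (335,105) and (217,192), and the purple and brown ones to the right. I'll take the weight at (322,204).

Emit:
step_arm(
  increments=[
    [0.006,-0.001,-0.04,0,0,0,-0.1],
    [0.006,-0.001,-0.08,0,0,0,-0.1],
    [0.006,-0.001,-0.12,0,0,0,-0.1],
    [0.006,-0.001,-0.16,0,0,0,-0.1],
    [0.006,-0.001,-0.19,0,0,0,-0.1],
    [0.006,-0.001,-0.209,0,0,0,-0.1],
    [0.006,-0.001,-0.209,0,0,0,-0.1],
    [0.006,-0.001,-0.209,0,0,0,1],
    [0.006,-0.001,-0.209,0,0,0,1],
    [0.006,-0.001,-0.209,0,0,0,1],
  ],
  force=40,
)

```text
t: 3.07
eef_pos: [0.4561, -0.339, 0.0241]
tool_rot: [0.001, 0.991, 0.131, 0.001]
contact_force: [-0.9, 0.5, -2.2]
gripper_width: 0.188
```

Emit:
step_arm(
  increments=[
    [0,0,0,0,0,0,1],
    [0,0,0.03,0,0,0,1],
    [0,0,0.07,0,0,0,1],
    [0,0,0.11,0,0,0,1],
    [0,0,0.15,0,0,0,1],
    [0,0,0.18,0,0,0,1],
  ],
)

```text
t: 3.57
eef_pos: [0.4561, -0.3381, 0.2066]
tool_rot: [0.001, 0.991, 0.132, 0.002]
contact_force: [1.2, -0.7, -3.3]
gripper_width: 0.194
```

Run:
```python
from h import *
c=cam('wrist'); save(c,'wr2.png')
c=cam('scene'); save(c,'sc2.png',(240,220,400,340),5)
```

```text
(no output)
```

View pics/wr2.png

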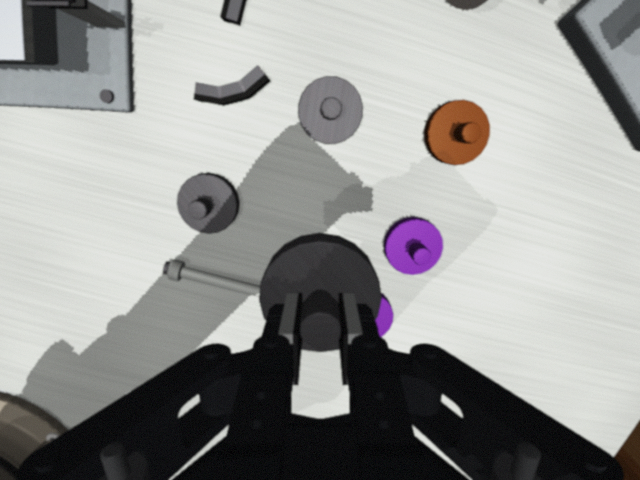

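```bash
cat >> h.py <<'E'
def standP(x,y,th,p):
    c,s=np.cos(th),np.sin(th); return np.array([x+c*p[0]-s*p[1],y+s*p[0]+c*p[1],p[2]])
E
python3 - <<'E'
from h import *
from scipy.optimize import least_squares
obs=[]
for n in ['scene','top']:
    c=cam(n)
    for t,p in [('stand',(0,0,0)),('wheel_axis',(0,.125,.103)),('pan_floor',(0,-.09,None)),('pointer_tip',(0,None,None)),('mark_upper',(0,None,.084)),('mark_lower',(0,None,.07))]:
        r=bot.place_of(t,n)
        if r and r[0]['conf']>.5: obs.append((c,np.array(r[0]['location'])*[640,480],t,p))
def P(v,t,p):
    x,y,th,u,yp,ym=v
    p=list(p)
    if p[2] is None:p[2]=.1-u
    if p[1] is None:p[1]=yp if t=='pointer_tip' else ym
    return standP(x,y,th,p)
f=lambda v:np.concatenate([proj(c,P(v,t,p))-l for c,l,t,p in obs])
r=least_squares(f,[.54,.09,.17,.008,-.19,-.2],loss='soft_l1')
print(r.x.round(4)); 
for o,e in zip(obs,f(r.x).reshape(-1,2)): print(o[2],e.round(1))
np.save('stand.npy',r.x)
x,y,th,u,yp,ym=r.x
for n in ['scene','top']:
    c=cam(n); im=c['color'][:,:,::-1].copy()
    def poly(pts,col):
        q=np.array([proj(c,standP(x,y,th,p)) for p in pts]); cv2.polylines(im,[(q*16).astype(int)],True,col,1,cv2.LINE_AA,4)
    poly([(-.075,-.215,.012),(.075,-.215,.012),(.075,.185,.012),(-.075,.185,.012)],(0,0,255))
    poly([(-.045,-.18,.106-u),(.045,-.18,.106-u),(.045,0,.106-u),(-.045,0,.106-u)],(0,255,0))
    a=np.linspace(0,6.28,60); poly([(.0625*np.cos(k),.125+.0625*np.sin(k),.102) for k in a],(255,0,0))
    b=(270,160,420,330) if n=='scene' else (205,200,375,300)
    cv2.imwrite(f'pics/fit_{n}.png',cv2.resize(im[b[1]:b[3],b[0]:b[2]],None,fx=3.5 if n=='scene' else 4.5,fy=3.5 if n=='scene' else 4.5,interpolation=cv2.INTER_CUBIC))
print(bot.get_obs()['t'])
for p in [(0,-.135,0),(0,-.045,0),(0,.125,0),(.05,.125,0)]: print(p,standP(x,y,th,p).round(4))
E
```

```text
[ 0.5424  0.085   0.1875  0.0222 -0.1976 -0.1999]
stand [ 0.  -1.6]
wheel_axis [ 0.2 -3.4]
pan_floor [-1.1 -0.9]
pointer_tip [-1.7  0.7]
mark_upper [2.3 0.9]
mark_lower [0.9 0.1]
stand [0.  0.2]
wheel_axis [ 0.9 -0.9]
pan_floor [ 0.7 -0.7]
pointer_tip [-1.9  1.3]
mark_upper [ 1.4 -0.2]
mark_lower [-0.6  0.5]
4.4667
(0, -0.135, 0) [ 0.5675 -0.0477  0.    ]
(0, -0.045, 0) [0.5508 0.0408 0.    ]
(0, 0.125, 0) [0.5191 0.2078 0.    ]
(0.05, 0.125, 0) [0.5682 0.2171 0.    ]
```

View pics/fit_scene.png

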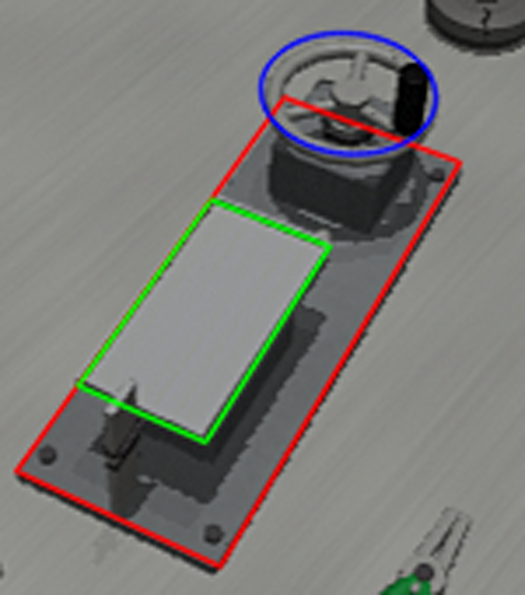

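View pics/fit_top.png

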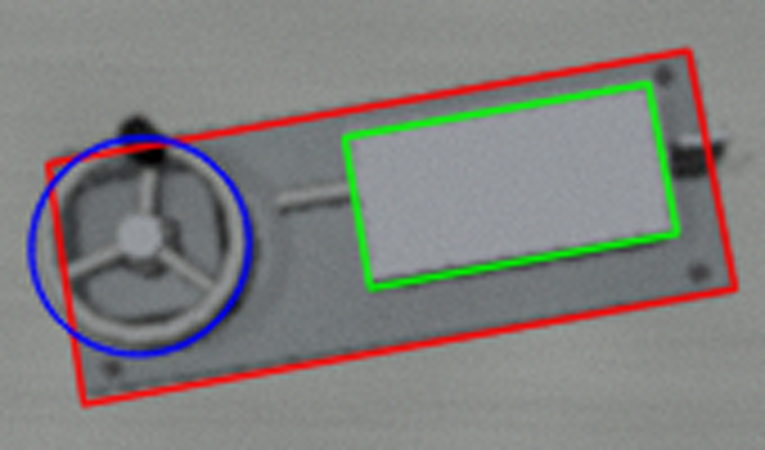

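Grasp holds. Carrying it to the pan's wheel-side seat.

Emit:
step_arm(
  increments=[
    [0.01,0.035,0,0,0,0,1],
    [0.02,0.075,0,0,0,0,1],
    [0.03,0.115,0,0,0,0,1],
    [0.04,0.155,0,0,0,0,1],
    [0.05,0.195,0,0,0,0,1],
    [0.06,0.235,0,0,0,0,1],
    [0.07,0.275,0,0,0,0,1],
    [0.08,0.315,0,0,0,0,1],
    [0.088,0.35,0,0,0,0,1],
    [0.094,0.377,0,0,0,0,1],
  ],
)

```text
t: 5.3
eef_pos: [0.5499, 0.0434, 0.2027]
tool_rot: [-0.001, 0.991, 0.134, 0.001]
contact_force: [-0.4, 0.4, -3.7]
gripper_width: 0.191
```

Emit:
step_arm(
  increments=[
    [0,0,-0.03,0,0,0,1],
    [0,0,-0.055,0,0,0,1],
    [0,0,-0.07,0,0,0,1],
    [0,0,-0.07,0,0,0,1],
  ],
)

```text
t: 5.63
eef_pos: [0.5469, 0.039, 0.129]
tool_rot: [0.0, 0.991, 0.132, -0.003]
contact_force: [0.2, -0.1, -4.4]
gripper_width: 0.194
```

Run:
```python
from h import *
c=cam('wrist'); save(c,'wr3.png')
c=cam('scene'); save(c,'sc3.png',(260,160,420,320),3.7)
```

```text
(no output)
```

View pics/wr3.png

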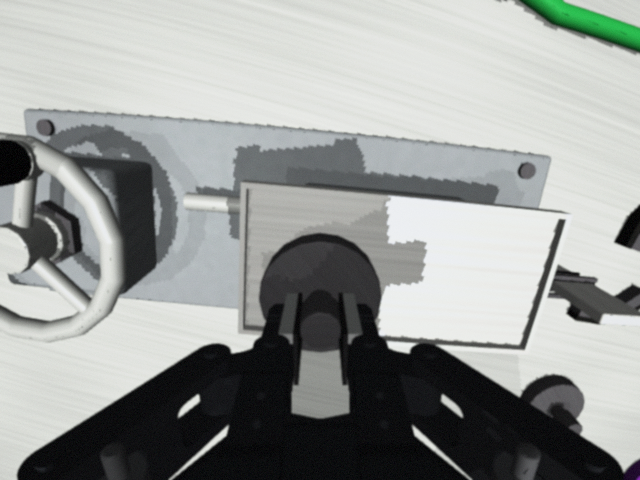

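View pics/sc3.png

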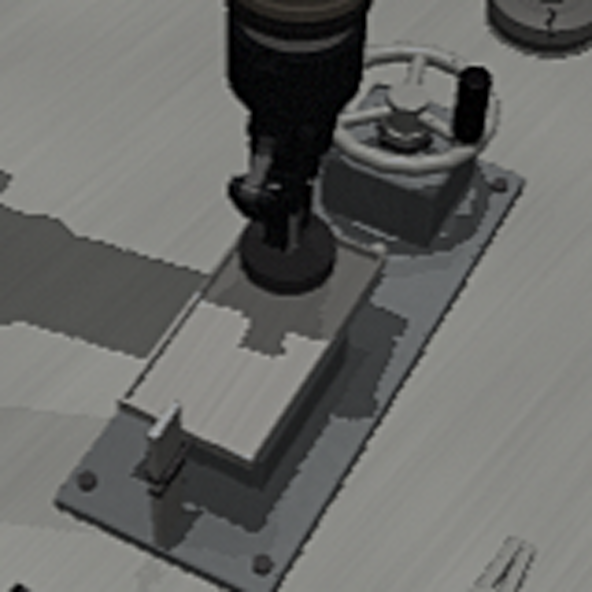

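Run:
```python
from h import *
c=cam('wrist')
for z in (.106,.098,.092):
    q=np.array([atz(c,p,z,False) for p in [(243,183),(571,213),(526,349),(240,333)]])
    print(z,q[:,:2].round(4).tolist(),q.mean(0).round(4),[np.linalg.norm(q[i]-q[(i+1)%4]).round(4) for i in range(4)], np.arctan2(*(q[0]-q[1])[[0,1]]))
print('disc',atz(c,(320,285),.12,False))
x=np.load('stand.npy'); print(standP(*x[:3],(0,-.09,0)))
```

```text
0.106 [[0.5926, 0.0902], [0.6226, -0.0754], [0.5416, -0.088], [0.5098, 0.0755]] [0.5667 0.0006 0.106 ] [np.float64(0.1683), np.float64(0.082), np.float64(0.1665), np.float64(0.0841)] -0.1792064899509852
0.098 [[0.5911, 0.0916], [0.6225, -0.0817], [0.5377, -0.095], [0.5045, 0.0762]] [ 0.564  -0.0022  0.098 ] [np.float64(0.1762), np.float64(0.0858), np.float64(0.1744), np.float64(0.088)] -0.17920648995098484
0.092 [[0.59, 0.0927], [0.6225, -0.0865], [0.5348, -0.1002], [0.5005, 0.0768]] [ 0.562  -0.0043  0.092 ] [np.float64(0.1822), np.float64(0.0887), np.float64(0.1803), np.float64(0.091)] -0.17920648995098504
disc [0.55624796 0.04137789 0.12      ]
[ 0.55914833 -0.00344313  0.        ]
```

Emit:
step_arm(
  increments=[
    [0.005,0.001,0,0,0,0,1],
    [0.005,0.001,-0.01,0,0,0,1],
    [0.005,0.001,-0.018,0,0,0,1],
    [0.005,0.001,-0.026,0,0,0,1],
    [0.005,0.001,-0.026,0,0,0,1],
  ],
)

```text
t: 6.2
eef_pos: [0.5536, 0.0401, 0.1046]
tool_rot: [-0.0, 0.991, 0.132, -0.001]
contact_force: [-0.2, 0.3, -1.6]
gripper_width: 0.19
```

Emit:
step_arm(
  increments=[
    [0,0,0,0,0,0,-0.1],
    [0,0,0,0,0,0,-0.1],
    [0,0,0,0,0,0,-0.1],
    [0,0,0.03,0,0,0,-0.1],
    [0,0,0.07,0,0,0,-0.1],
    [0,0,0.1,0,0,0,-0.1],
    [0,-0.02,0.1,0,0,0,-0.1],
    [0,-0.05,0.1,0,0,0,-0.1],
    [-0.01,-0.08,0.1,0,0,0,-0.1],
    [-0.01,-0.08,0.1,0,0,0,-0.1],
  ],
)

```text
t: 7.03
eef_pos: [0.5431, -0.0471, 0.2068]
tool_rot: [0.002, 0.992, 0.128, -0.0]
contact_force: [-0.3, -0.8, -0.3]
gripper_width: 0.551
```

Run:
```python
from h import *
c=cam('wrist'); save(c,'wr4.png')
for t in ['pointer_tip','mark_upper','mark_lower','pan_floor']:
    print(t,[((np.array(d['location'])*[640,480]).round(1),round(d['conf'],2)) for d in bot.place_of(t,'wrist')[:3]])
c=cam('scene'); save(c,'sc4.png',(280,220,360,320),6)
for t in ['pointer_tip','mark_upper','mark_lower']:
    print(t,[((np.array(d['location'])*[640,480]).round(1),round(d['conf'],2)) for d in bot.place_of(t,'scene')[:3]])
```

```text
pointer_tip [(array([410.1, 203. ]), 0.96), (array([409.5, 205.6]), 0.35)]
mark_upper [(array([407.5, 205.1]), 0.72)]
mark_lower [(array([408.5, 208.5]), 0.87)]
pan_floor [(array([271.7, 203.2]), 0.82), (array([479.4, 243.7]), 0.26)]
pointer_tip [(array([310.6, 288. ]), 0.59)]
mark_upper [(array([302.5, 281.1]), 0.85)]
mark_lower [(array([305.9, 289.1]), 0.8)]
```

View pics/wr4.png

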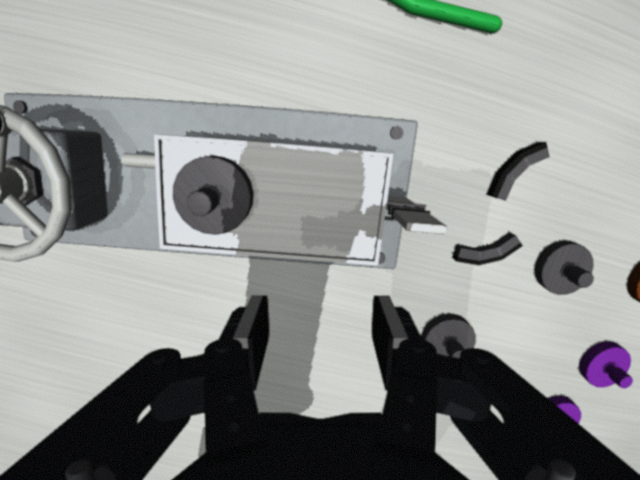

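View pics/sc4.png

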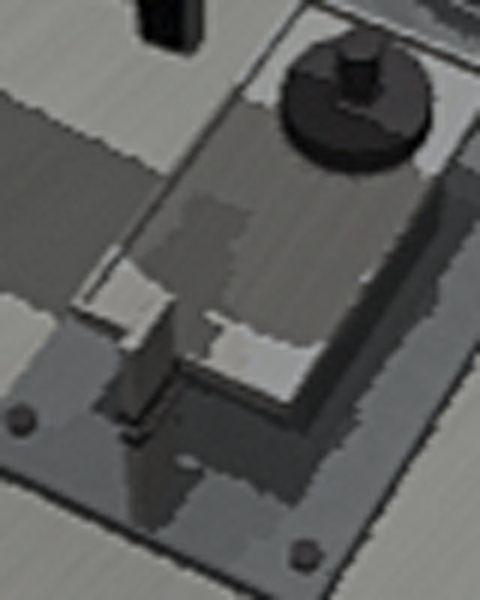

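Run:
```python
from h import *
c=cam('wrist'); save(c,'wr4c.png',(140,120,460,290),2.5)
for z in (.10,.09,.08,.07):
    q=np.array([atz(c,p,z,False) for p in [(154,135),(392.5,152),(379,267),(160,250)]])
    print(z,q.mean(0).round(4),[np.linalg.norm(q[i]-q[(i+1)%4]).round(4) for i in range(4)])
```

```text
0.1 [0.5639 0.004  0.1   ] [np.float64(0.1678), np.float64(0.0864), np.float64(0.1694), np.float64(0.0852)]
0.09 [0.5617 0.0049 0.09  ] [np.float64(0.1745), np.float64(0.0899), np.float64(0.1762), np.float64(0.0886)]
0.08 [0.5595 0.0058 0.08  ] [np.float64(0.1812), np.float64(0.0934), np.float64(0.183), np.float64(0.0921)]
0.07 [0.5573 0.0067 0.07  ] [np.float64(0.188), np.float64(0.0968), np.float64(0.1898), np.float64(0.0955)]
```

View pics/wr4c.png

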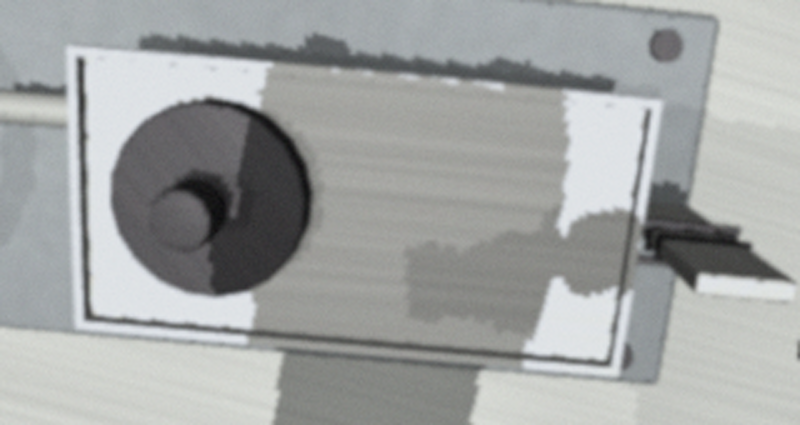

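The pan looks about 22 mm down. I'll check the scale from its outer face with a tilted view.

Emit:
step_arm(
  increments=[
    [0.01,-0.03,0.01,6,0,0,-0.1],
    [0.02,-0.06,0.01,12,0,0,-0.1],
    [0.03,-0.09,0.0,18,0,0,-0.1],
    [0.04,-0.12,-0.01,24,0,0,-0.1],
    [0.043,-0.135,-0.02,30,0,0,-0.1],
    [0.043,-0.135,-0.025,35,0,0,-0.1],
    [0.043,-0.135,-0.025,35,0,0,-0.1],
  ],
)

```text
t: 8.12
eef_pos: [0.5851, -0.1807, 0.1762]
tool_rot: [-0.3, 0.946, 0.12, 0.038]
contact_force: [-0.9, -0.5, -0.4]
gripper_width: 0.55
```

Run:
```python
from h import *
c=cam('wrist'); save(c,'wr5.png')
R={}
for t in ['pointer_tip','mark_upper','mark_lower']:
    r=bot.place_of(t,'wrist')[:2]; print(t,[((np.array(d['location'])*[640,480]).round(1),round(d['conf'],2)) for d in r])
```

```text
pointer_tip [(array([318.6, 233.9]), 0.84)]
mark_upper [(array([315.8, 236.4]), 0.94)]
mark_lower [(array([324.3, 237.5]), 0.97)]
```

View pics/wr5.png

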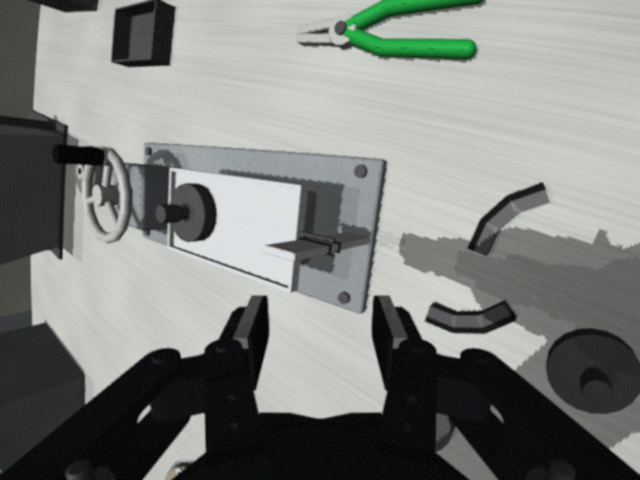

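Run:
```python
from h import *
c=cam('wrist'); save(c,'wr5c.png',(260,200,390,280),6)
```

```text
(no output)
```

View pics/wr5c.png

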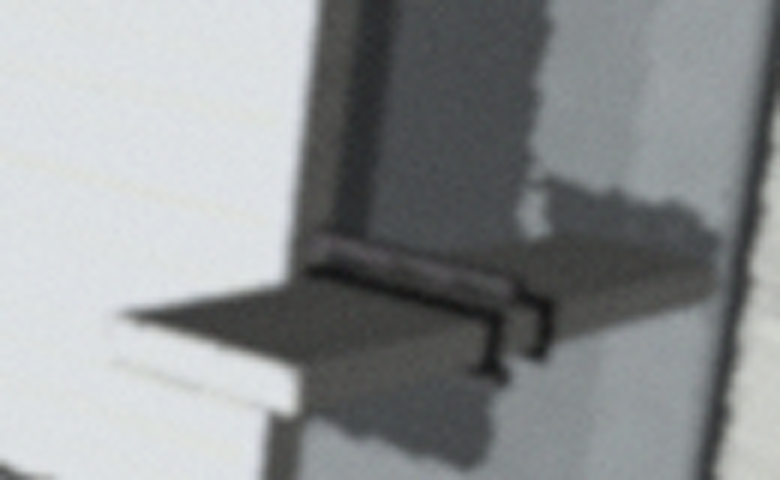

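Run:
```python
from h import *
c=cam('wrist'); save(c,'wr5d.png',(130,130,400,320),2.95); save(c,'wr5e.png',(270,210,350,260),10)
```

```text
(no output)
```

View pics/wr5d.png

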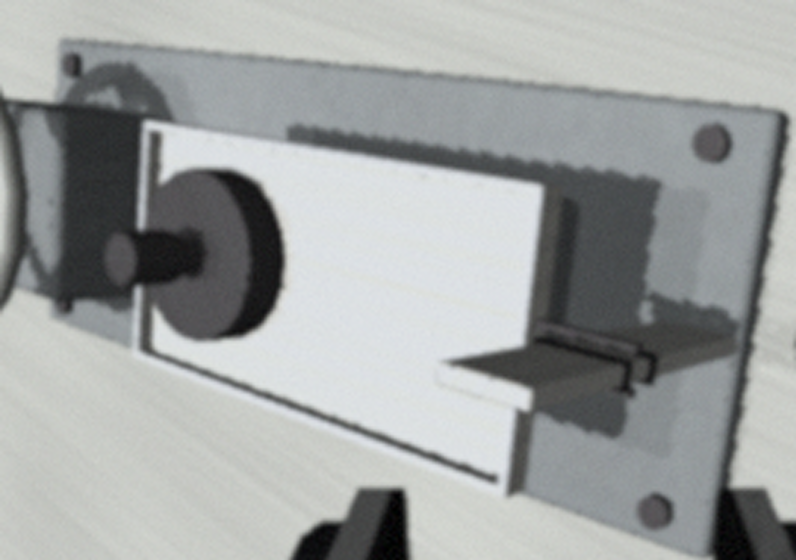

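View pics/wr5e.png

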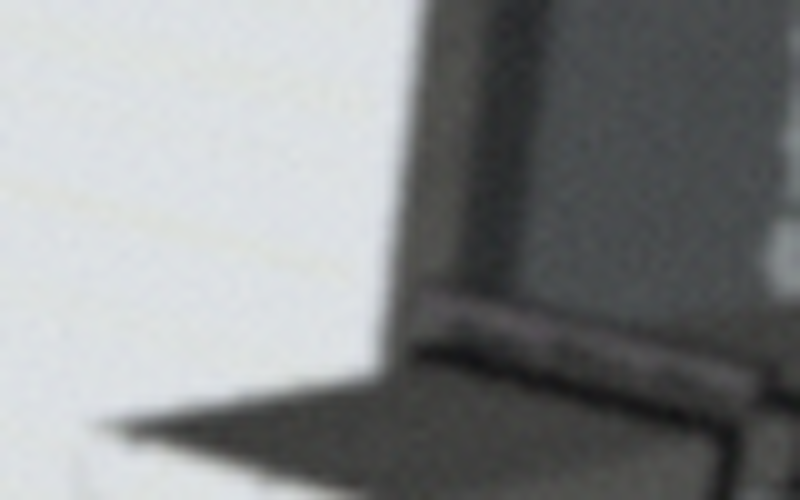

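Run:
```python
from h import *
from scipy.optimize import least_squares
c=cam('wrist')
g=lambda x,y:(130+x/2.95,130+y/2.95)
pl=[((.075,.185),g(62,42)),((.075,-.215),g(786,113)),((-.075,-.215),g(709,554))]
pn=[((.045,0),g(143,122)),((.045,-.18),g(549,186)),((-.045,-.18),g(505,494)),((-.045,0),g(136,352))]
K=c['intrinsics']; print(K[0][0], np.array(c['D']).round(3))
import copy
def pr(P,v):
    cc=dict(c); E=np.array(c['extrinsics']).copy(); E[:3,:3]=cv2.Rodrigues(np.array(v[5:8])*.01)[0]@E[:3,:3]; cc['extrinsics']=E; return proj(cc,P)
def f(v):
    r=[]
    for p,l in pl: r.append(pr(standP(*v[:3],(p[0],p[1],.012+v[4])),v)-l)
    for p,l in pn: r.append(pr(standP(*v[:3],(p[0],p[1],.106-v[3]+v[4])),v)-l)
    return np.concatenate(r+[np.array([v[4]/.003]),np.array(v[5:8])/1.0])
r=least_squares(f,[.545,.09,.18,.022,0,0,0,0]); print(r.x.round(4),r.fun[:14].reshape(-1,2).round(1).tolist()); v=r.x
print('pan centre',standP(*v[:3],(0,-.09,0)),'axis',standP(*v[:3],(0,.125,0)))
for yy in (-.214,-.21,-.2):
  print(yy,[pr(standP(*v[:3],(xx,yy,z)),v).round(1).tolist() for xx,z in [(0,.127),(0,.084),(0,.07),(0,.1-v[3])]])
J=np.linalg.inv(r.jac.T@r.jac); print('sd',np.sqrt(np.diag(J)).round(4))
```

```text
345.8454414712738 [-0.065  0.     0.     0.     0.   ]
[ 0.5437  0.0849  0.1751  0.0196 -0.006  -0.2047 -0.0307  0.    ] [[0.2, -1.1], [-0.7, -1.1], [0.1, 1.5], [1.1, -0.7], [-1.3, -0.5], [0.8, 0.5], [-0.2, 1.4]]
pan centre [ 0.55933587 -0.00376249  0.        ] axis [0.52188701 0.20795095 0.        ]
-0.214 [[309.0, 265.6], [341.2, 257.1], [349.9, 254.8], [343.5, 256.5]]
-0.21 [[304.1, 264.1], [336.8, 255.9], [345.6, 253.7], [339.1, 255.3]]
-0.2 [[292.5, 260.6], [326.0, 253.0], [335.1, 250.9], [328.4, 252.4]]
sd [0.0036 0.0016 0.0105 0.0013 0.0021 0.3936 0.6207 1.    ]
```

Emit:
step_arm(
  increments=[
    [0.01,0.01,0.02,-4.5,4.5,1.4,-0.1],
    [0.02,0.02,0.03,-9,9,2.8,-0.1],
    [0.03,0.03,0.03,-13.5,13.5,4.3,-0.1],
    [0.045,0.04,0.03,-18,18,5.7,-0.1],
    [0.06,0.05,0.02,-22.5,22.5,7.1,-0.1],
    [0.075,0.065,0.01,-27,27,8.5,-0.1],
    [0.085,0.077,0.01,-31.5,31.5,9.9,-0.1],
    [0.085,0.077,0.01,-33.9,33.9,10.7,-0.1],
    [0.085,0.077,0.01,-33.9,33.9,10.7,-0.1],
  ],
)

```text
t: 9.22
eef_pos: [0.6735, -0.0896, 0.1895]
tool_rot: [-0.039, 0.944, 0.132, -0.3]
contact_force: [0.8, 0.5, -1.1]
gripper_width: 0.549
```

Run:
```python
from h import *
c=cam('wrist'); save(c,'wr6.png'); print(np.array(c['extrinsics']).round(3))
for t in ['pointer_tip','mark_upper','mark_lower']:
    r=bot.place_of(t,'wrist')[:2]; print(t,[((np.array(d['location'])*[640,480]).round(1),round(d['conf'],2)) for d in r])
    if r:
        l=np.array(r[0]['location'])*[640,480]
a,b=(l-[50,40]).astype(int); save(c,'wr6c.png',(a,b,a+100,b+80),7)
```

```text
[[ 0.225  0.577  0.785  0.816]
 [-0.962  0.258  0.087 -0.068]
 [-0.152 -0.775  0.613  0.264]
 [ 0.     0.     0.     1.   ]]
pointer_tip [(array([340.5, 242.8]), 0.56)]
mark_upper [(array([337.3, 251.6]), 0.82), (array([399.2, 283.5]), 0.62)]
mark_lower [(array([340.1, 243.6]), 0.74)]
```

View pics/wr6.png

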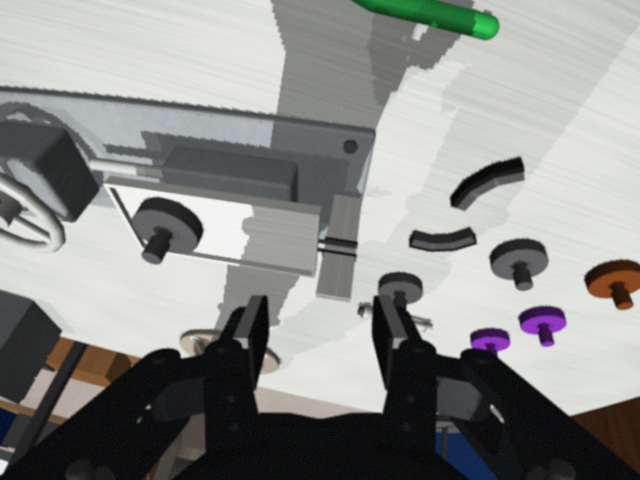

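View pics/wr6c.png

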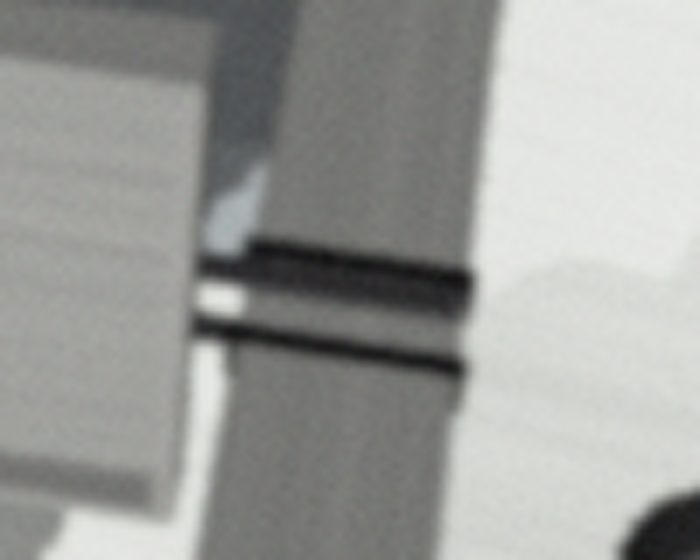

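The enlarged view shows the pointer fork on the scale plate at about (338,244), between the lower mark (above it in this flipped view, row ~238) and the upper mark (row ~252). That puts the pan at about 0.0245, so one weight is enough. Next is the wheel.

Emit:
step_arm(
  increments=[
    [-0.01,0.03,0.015,0,-6,0,-0.1],
    [-0.02,0.06,0.03,0,-12,0,-0.1],
    [-0.03,0.09,0.045,0,-18,0,-0.1],
    [-0.045,0.12,0.06,0,-24,0,-0.1],
    [-0.06,0.155,0.07,0,-30,0,-0.1],
    [-0.08,0.19,0.07,0,-35,0,-0.1],
    [-0.1,0.22,0.07,0,-35,0,-0.1],
    [-0.115,0.25,0.07,0,-35,0,-0.1],
    [-0.115,0.25,0.07,0,-35,0,-0.1],
    [-0.115,0.25,0.07,0,-35,0,-0.1],
  ],
)

```text
t: 10.25
eef_pos: [0.5567, 0.1524, 0.2633]
tool_rot: [-0.0, 0.991, 0.132, 0.002]
contact_force: [-0.4, -0.7, -0.2]
gripper_width: 0.545
```

Run:
```python
from h import *
c=cam('wrist'); save(c,'wr7.png'); print(np.array(c['extrinsics'])[:3,3].round(3))
for t,z in [('crank_grip',.104),('wheel_axis',.103)]:
    r=bot.place_of(t,'wrist')[:2]; print(t,[((np.array(d['location'])*[640,480]).round(1),round(d['conf'],2),atz(c,d['location'],z).round(4)) for d in r])
r=bot.recognise('crank_grip','wrist')[:2]; print([((np.array(d['location'])*[640,480]).round(1),round(d['conf'],2),atz(c,d['location'],.13).round(4)) for d in r])
```

```text
[0.63  0.173 0.406]
crank_grip [(array([266.8, 190.3]), 0.68, array([0.5752, 0.2059, 0.104 ])), (array([560.5, 257. ]), 0.26, array([ 0.588 , -0.0781,  0.104 ]))]
wheel_axis [(array([247.5, 246.4]), 0.78, array([0.5199, 0.2119, 0.103 ]))]
[(array([260.3, 202.5]), 0.81, array([0.5689, 0.206 , 0.13  ])), (array([594.9, 288.4]), 0.62, array([ 0.5728, -0.1041,  0.13  ]))]
```

View pics/wr7.png

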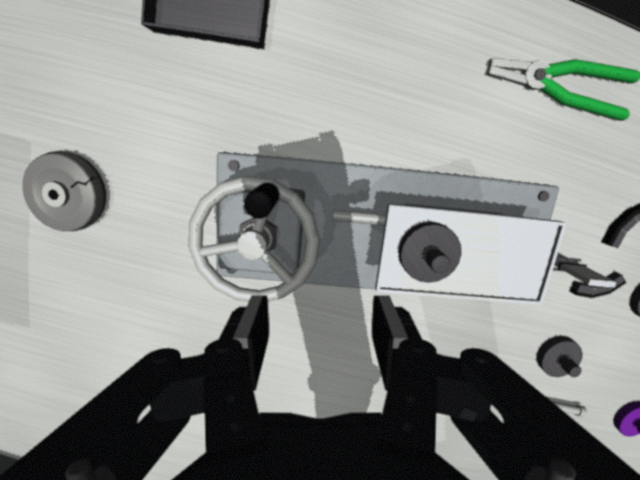

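Run:
```python
from h import *
from scipy.optimize import least_squares
c=cam('wrist'); save(c,'wr7c.png',(180,165,330,310),5)
pts=[(189,246),(318,240),(253,178),(258,301)]
for z in (.090,.096,.102):
    q=np.array([atz(c,p,z,False)[:2] for p in pts])
    r=least_squares(lambda v:np.hypot(*(q-v[:2]).T)-v[2],[.52,.21,.0625]); print(z,r.x.round(4),(r.fun*1e3).round(1))
for z in(.156,.15): print(atz(c,(259,203),z,False).round(4))
print(atz(c,(252,244),.103,False))
```

```text
0.09 [0.5222 0.2063 0.0618] [ 0.4  0.4 -0.4 -0.4]
0.096 [0.5243 0.2056 0.0606] [ 0.4  0.4 -0.4 -0.4]
0.102 [0.5264 0.205  0.0595] [ 0.4  0.4 -0.4 -0.4]
[0.5762 0.2005 0.156 ]
[0.5748 0.2012 0.15  ]
[0.52542903 0.20535728 0.103     ]
```

View pics/wr7c.png

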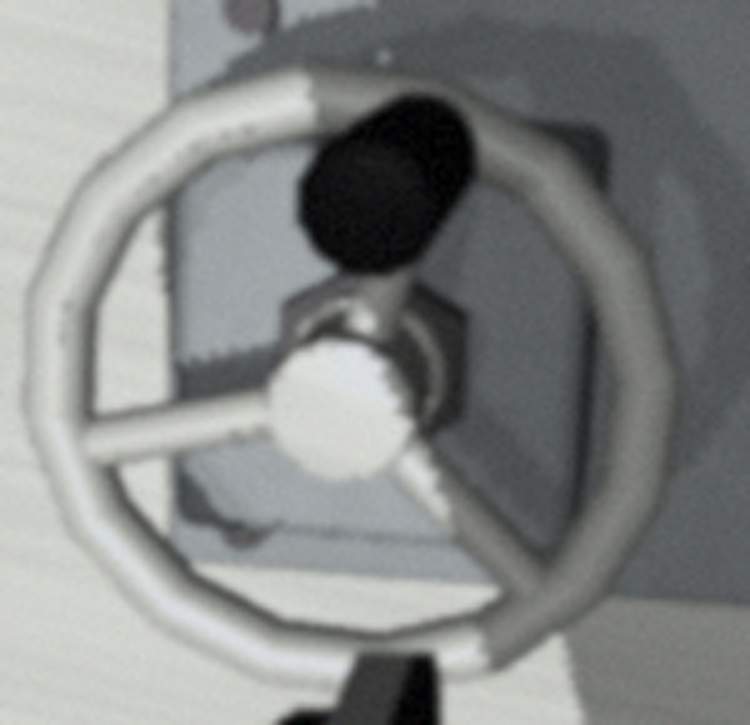

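Emit:
step_arm(
  increments=[
    [0.008,0.027,-0.02,0,0,0,-0.1],
    [0.0165,0.0535,-0.04,0,0,0,-0.1],
    [0.0165,0.0535,-0.06,0,0,0,-0.1],
    [0.0165,0.0535,-0.095,0,0,0,-0.1],
    [0.0165,0.0535,-0.13,0,0,0,-0.1],
    [0.0165,0.0535,-0.147,0,0,0,-0.1],
    [0.0165,0.0535,-0.147,0,0,0,-0.1],
    [0.0165,0.0535,-0.147,0,0,0,-0.1],
  ],
)

```text
t: 11.17
eef_pos: [0.5741, 0.2047, 0.1136]
tool_rot: [0.0, 0.991, 0.131, -0.001]
contact_force: [0.0, 0.0, 1.0]
gripper_width: 0.549
```

Run:
```python
from h import *
o=bot.get_obs(); print(o['eef_pos'])
c=cam('wrist'); save(c,'wr8.png',(200,120,440,400),2.1)
```

```text
[0.57412716 0.20467275 0.11359798]
```

View pics/wr8.png

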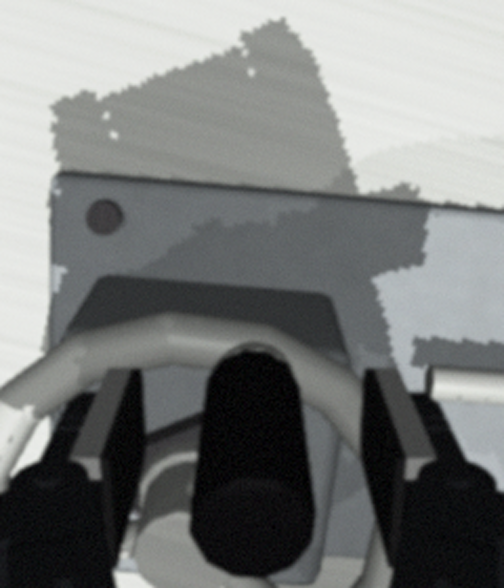

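Emit:
step_arm(
  increments=[
    [0,0.002,0,0,0,0,1],
    [0,0.002,0,0,0,0,1],
    [0,0.002,0,0,0,0,1],
    [0,0.002,0,0,0,0,1],
    [0,0.002,0,0,0,0,1],
  ],
  force=45,
)

```text
t: 11.63
eef_pos: [0.5756, 0.2081, 0.1165]
tool_rot: [-0.0, 0.991, 0.132, 0.002]
contact_force: [0.5, -1.3, 6.4]
gripper_width: 0.247
```

Run:
```python
from h import *
o=bot.get_obs(); print(o['eef_pos'],o['gripper_width'],o['contact_force'])
c=cam('wrist'); save(c,'wr9.png')
```

```text
[0.5756363  0.20813839 0.11645527] 0.24659586326295915 [ 0.53454521 -1.32261221  6.44122745]
```

View pics/wr9.png

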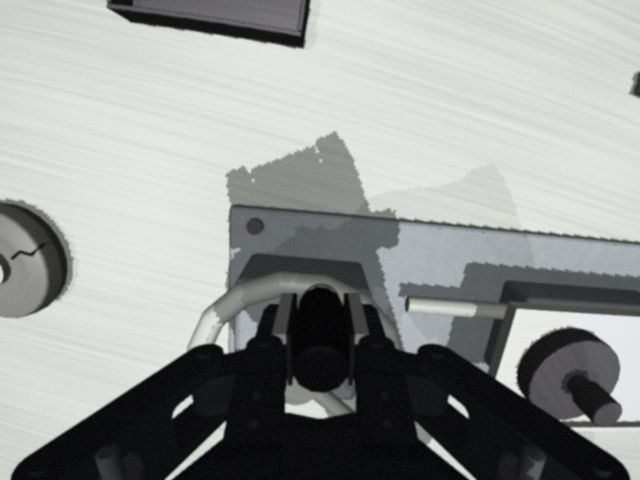

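Emit:
step_arm(
  increments=[
    [-0.0002,-0.004,0,0,0,0,1],
    [-0.0008,-0.0087,0,0,0,0,1],
    [-0.003,-0.0171,0,0,0,0,1],
    [-0.0067,-0.025,0,0,0,0,1],
    [-0.0067,-0.025,0,0,0,0,1],
  ],
)

```text
t: 12.1
eef_pos: [0.5678, 0.1822, 0.1164]
tool_rot: [-0.0, 0.991, 0.132, 0.001]
contact_force: [-2.0, 0.3, 10.2]
gripper_width: 0.248
```

Emit:
step_arm(
  increments=[
    [-0.005,-0.0071,0.002,0,0,0,1],
    [-0.0112,-0.0133,0.002,0,0,0,1],
    [-0.0183,-0.0183,0.002,0,0,0,1],
    [-0.0262,-0.022,0.002,0,0,0,1],
    [-0.0346,-0.0242,0.002,0,0,0,1],
    [-0.0433,-0.025,0.002,0,0,0,1],
    [-0.0433,-0.025,0.002,0,0,0,1],
  ],
)

```text
t: 12.68
eef_pos: [0.5216, 0.1591, 0.1165]
tool_rot: [-0.001, 0.991, 0.133, -0.001]
contact_force: [-1.8, 4.7, -0.4]
gripper_width: 0.243
```

Emit:
step_arm(
  increments=[
    [-0.0129,0.0017,0,0,0,0,1],
    [-0.025,0.0067,0,0,0,0,1],
    [-0.0354,0.0146,0,0,0,0,1],
    [-0.0433,0.025,0,0,0,0,1],
    [-0.0483,0.0371,0,0,0,0,1],
    [-0.05,0.05,0,0,0,0,1],
    [-0.05,0.05,0,0,0,0,1],
  ],
)

```text
t: 13.27
eef_pos: [0.4755, 0.2097, 0.1166]
tool_rot: [-0.001, 0.991, 0.133, 0.002]
contact_force: [8.7, 2.3, -6.1]
gripper_width: 0.247
```

Run:
```python
from h import *
c=cam('scene'); save(c,'sc10.png',(260,120,440,320),3)
o=bot.get_obs(); print(o['eef_pos'],o['contact_force'],o['joint_vel'].round(3) if hasattr(o['joint_vel'],'round') else o['joint_vel'])
```

```text
[0.4754602  0.20872858 0.11660036] [ 8.37514101  1.4959943  -5.48355576] [ 0.014 -0.005  0.01   0.006 -0.003  0.012  0.009]
```

View pics/sc10.png

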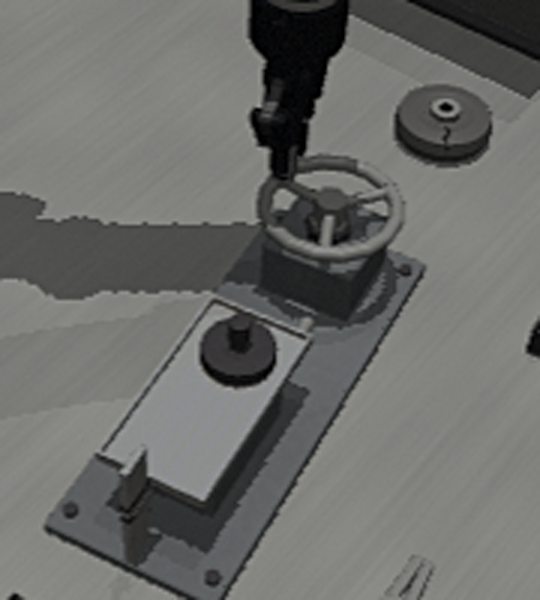

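Emit:
step_arm(
  increments=[
    [0.0027,0.0129,-0.001,0,0,0,1],
    [0.0077,0.025,-0.001,0,0,0,1],
    [0.0156,0.0354,-0.001,0,0,0,1],
    [0.026,0.0433,-0.001,0,0,0,1],
    [0.0381,0.0483,-0.001,0,0,0,1],
    [0.051,0.0495,-0.001,0,0,0,1],
    [0.0635,0.048,-0.001,0,0,0,1],
    [0.0755,0.043,-0.001,0,0,0,1],
    [0.0755,0.043,-0.001,0,0,0,1],
  ],
)

```text
t: 14.07
eef_pos: [0.5525, 0.251, 0.1166]
tool_rot: [-0.001, 0.991, 0.131, 0.002]
contact_force: [6.0, 3.9, 1.2]
gripper_width: 0.25
```

Emit:
step_arm(
  increments=[
    [0.0071,-0.005,0,0,0,0,1],
    [0.0133,-0.0112,0,0,0,0,1],
    [0.0183,-0.0183,0,0,0,0,1],
    [0.0203,-0.0222,0,0,0,0,1],
    [0.022,-0.0262,0,0,0,0,1],
    [0.022,-0.0262,0,0,0,0,1],
  ],
)

```text
t: 14.57
eef_pos: [0.5732, 0.2241, 0.1166]
tool_rot: [-0.0, 0.991, 0.132, 0.002]
contact_force: [5.4, 1.5, 2.4]
gripper_width: 0.243
```

Emit:
step_arm(
  increments=[
    [0.0008,-0.0025,0,0,0,0,1],
    [0.0015,-0.005,0,0,0,0,1],
    [0.0019,-0.0067,0,0,0,0,1],
    [0.0023,-0.0084,0,0,0,0,1],
    [0.0023,-0.0084,0,0,0,0,1],
  ],
)

```text
t: 14.98
eef_pos: [0.5748, 0.2176, 0.1166]
tool_rot: [-0.001, 0.991, 0.132, 0.002]
contact_force: [3.9, 4.2, 2.8]
gripper_width: 0.24
```

Emit:
step_arm(
  increments=[
    [0.0002,-0.001,0,0,0,0,1],
    [0.0003,-0.002,0,0,0,0,1],
    [0.0003,-0.002,0,0,0,0,1],
  ],
)

```text
t: 15.23
eef_pos: [0.5748, 0.2175, 0.1166]
tool_rot: [-0.002, 0.991, 0.133, 0.002]
contact_force: [4.0, 8.1, 1.0]
gripper_width: 0.243
```

Emit:
step_arm(
  increments=[
    [0.0002,-0.001,0,0,0,0,1],
    [0.0003,-0.002,0,0,0,0,1],
    [0.0003,-0.002,0,0,0,0,1],
  ],
)

```text
t: 15.48
eef_pos: [0.5748, 0.2175, 0.1166]
tool_rot: [-0.003, 0.991, 0.134, 0.002]
contact_force: [3.7, 12.7, -2.0]
gripper_width: 0.247
```

The stop is felt: the TCP stays at (0.5748, 0.2175) while the push rises to 12.7 N, at about 10° world, which is the stand's +x side. Now backing off two turns.

Emit:
step_arm(
  increments=[
    [-0.0037,0.0165,0,0,0,0,1],
    [-0.0104,0.028,0,0,0,0,1],
    [-0.0201,0.0368,0,0,0,0,1],
    [-0.0316,0.0428,0,0,0,0,1],
    [-0.0444,0.0456,0,0,0,0,1],
    [-0.0574,0.0451,0,0,0,0,1],
    [-0.0699,0.0411,0,0,0,0,1],
    [-0.0809,0.0341,0,0,0,0,1],
    [-0.0897,0.0245,0,0,0,0,1],
    [-0.0957,0.0129,0,0,0,0,1],
  ],
)

```text
t: 16.32
eef_pos: [0.4784, 0.2259, 0.1164]
tool_rot: [-0.0, 0.991, 0.133, 0.001]
contact_force: [6.0, 0.9, 4.6]
gripper_width: 0.243
```

Emit:
step_arm(
  increments=[
    [-0.0022,-0.0127,0,0,0,0,1],
    [-0.0013,-0.0258,0,0,0,0,1],
    [0.0027,-0.0382,0,0,0,0,1],
    [0.0097,-0.0492,0,0,0,0,1],
    [0.0193,-0.0581,0,0,0,0,1],
    [0.0305,-0.0641,0,0,0,0,1],
    [0.0431,-0.0669,0,0,0,0,1],
    [0.0562,-0.0663,0,0,0,0,1],
    [0.0686,-0.0624,0,0,0,0,1],
    [0.0796,-0.0554,0,0,0,0,1],
  ],
)

```text
t: 17.15
eef_pos: [0.5572, 0.1701, 0.1164]
tool_rot: [0.0, 0.991, 0.132, -0.001]
contact_force: [-5.8, 3.0, 13.1]
gripper_width: 0.241
```

Emit:
step_arm(
  increments=[
    [0.0085,0.0096,0.001,0,0,0,1],
    [0.0145,0.0212,0.001,0,0,0,1],
    [0.0172,0.0339,0.001,0,0,0,1],
    [0.0166,0.047,0.001,0,0,0,1],
    [0.0129,0.0594,0.001,0,0,0,1],
    [0.006,0.0704,0.001,0,0,0,1],
    [-0.0035,0.0793,0.001,0,0,0,1],
    [-0.015,0.0853,0.001,0,0,0,1],
    [-0.0278,0.0881,0.001,0,0,0,1],
    [-0.0408,0.0875,0.001,0,0,0,1],
  ],
)

```text
t: 17.98
eef_pos: [0.5157, 0.2582, 0.1165]
tool_rot: [-0.0, 0.991, 0.133, -0.0]
contact_force: [4.0, -3.0, 5.1]
gripper_width: 0.244
```

Run:
```python
from h import *
o=bot.get_obs(); print(o['eef_pos'],o['contact_force'])
c=cam('scene'); save(c,'sc11.png',(260,120,440,320),3)
c=cam('wrist'); save(c,'wr11.png')
```

```text
[0.51573335 0.25817872 0.11646355] [ 4.01340854 -2.96812927  5.12701958]
```

View pics/sc11.png

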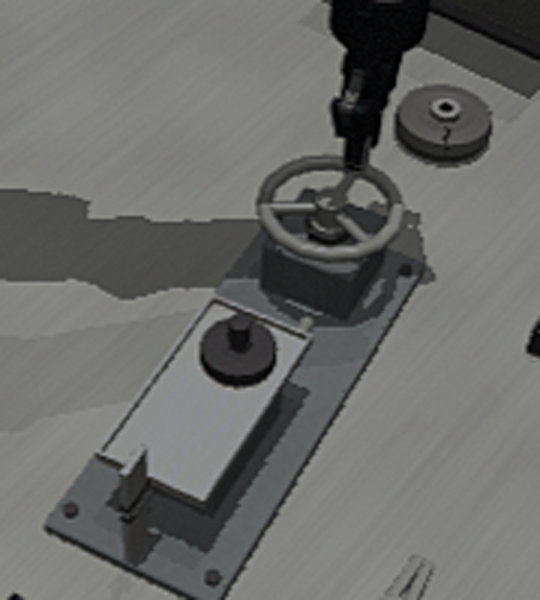

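View pics/wr11.png

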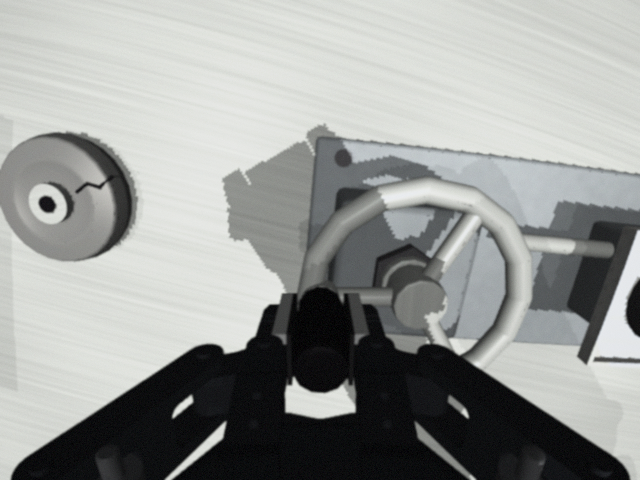

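Emit:
step_arm(
  increments=[
    [-0.0123,-0.0039,0,0,0,0,1],
    [-0.0228,-0.0109,0,0,0,0,1],
    [-0.0313,-0.0206,0,0,0,0,1],
    [-0.0373,-0.0321,0,0,0,0,1],
    [-0.0401,-0.0449,0,0,0,0,1],
    [-0.0396,-0.0579,0,0,0,0,1],
    [-0.0356,-0.0704,0,0,0,0,1],
    [-0.0286,-0.0814,0,0,0,0,1],
    [-0.0192,-0.0902,0,0,0,0,1],
    [-0.008,-0.0962,0,0,0,0,1],
  ],
)

```text
t: 18.92
eef_pos: [0.5093, 0.1615, 0.1165]
tool_rot: [-0.001, 0.991, 0.132, 0.0]
contact_force: [1.6, 10.7, 1.8]
gripper_width: 0.243
```

Emit:
step_arm(
  increments=[
    [0.0127,-0.002,0,0,0,0,1],
    [0.0258,-0.0013,0,0,0,0,1],
    [0.0382,0.003,0,0,0,0,1],
    [0.0492,0.01,0,0,0,0,1],
    [0.0581,0.0195,0,0,0,0,1],
    [0.0641,0.031,0,0,0,0,1],
    [0.0663,0.039,0,0,0,0,1],
    [0.0671,0.0455,0,0,0,0,1],
    [0.0671,0.049,0,0,0,0,1],
    [0.0671,0.049,0,0,0,0,1],
  ],
)

```text
t: 19.75
eef_pos: [0.5756, 0.2095, 0.1164]
tool_rot: [0.0, 0.991, 0.132, -0.001]
contact_force: [-2.5, 0.8, 8.1]
gripper_width: 0.246
```

Emit:
step_arm(
  increments=[
    [0,0.004,0,0,0,0,1],
    [-0.0004,0.007,0,0,0,0,1],
    [-0.0006,0.008,0,0,0,0,1],
    [-0.0006,0.008,0,0,0,0,1],
    [-0.0006,0.008,0,0,0,0,1],
  ],
)

```text
t: 20.17
eef_pos: [0.5751, 0.2161, 0.1164]
tool_rot: [0.001, 0.991, 0.131, -0.001]
contact_force: [-2.3, -0.7, 9.3]
gripper_width: 0.241
```

Emit:
step_arm(
  increments=[
    [-0.0002,0.0015,0,0,0,0,1],
    [-0.0002,0.0015,0,0,0,0,1],
    [-0.0002,0.0015,0,0,0,0,1],
  ],
)

```text
t: 20.42
eef_pos: [0.575, 0.2172, 0.1165]
tool_rot: [0.001, 0.991, 0.131, -0.001]
contact_force: [-1.9, -2.4, 9.0]
gripper_width: 0.245
```

Emit:
step_arm(
  increments=[
    [0,0.0006,0,0,0,0,1],
    [0,0.0006,0,0,0,0,1],
    [0,0.0004,0,0,0,0,1],
    [0,0.0004,0,0,0,0,1],
    [0,0.0004,0,0,0,0,1],
    [0,0.0004,0,0,0,0,1],
  ],
)

```text
t: 20.92
eef_pos: [0.5749, 0.2175, 0.1164]
tool_rot: [0.001, 0.991, 0.131, -0.001]
contact_force: [-2.1, -2.0, 8.9]
gripper_width: 0.24
```

Run:
```python
from h import *
o=bot.get_obs(); print(o['eef_pos'],o['contact_force'],o['gripper_width'])
c=cam('top'); save(c,'tp12.png')
c=cam('scene'); save(c,'sc12.png',(260,120,440,320),3)
c=cam('wrist'); save(c,'wr12.png')
```

```text
[0.57493001 0.21753305 0.11642537] [-2.05484013 -2.02500725  8.91447789] 0.2398230561550558
```

View pics/sc12.png

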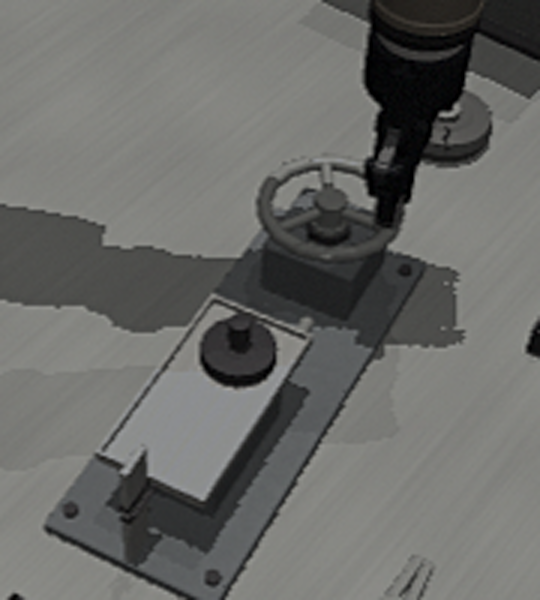

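View pics/wr12.png

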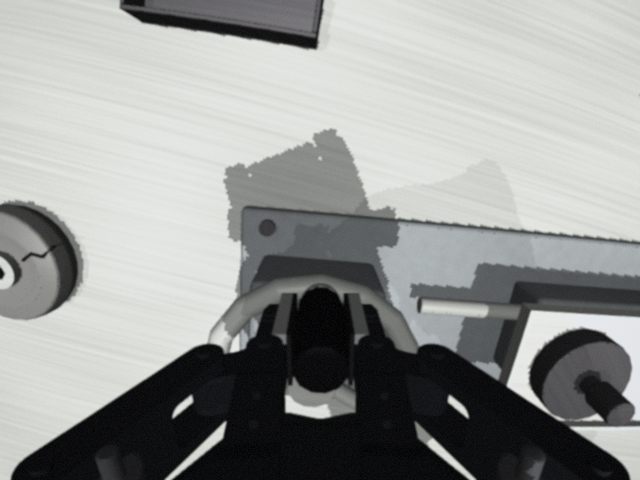

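View pics/tp12.png

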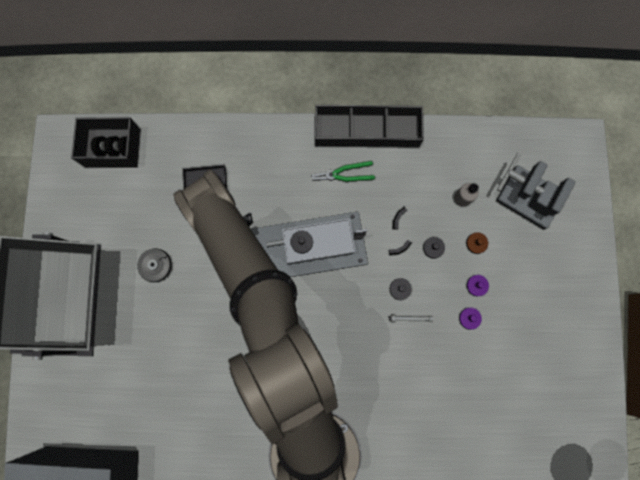

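The last pictures show the handle gripped on the stand's +x side, one weight in the pan at scene (332,232), and nothing else moved. The TCP is back at the recorded stop position.

Run:
```python
from h import *
print(bot.hand_in()); print(bot.get_obs()['eef_pos'])
```

```text
the job is handed in; nothing more can be done
None
the job is handed in; nothing more can be done
```

I set the pan with one steel weight, ran the handwheel clockwise to its stop and backed it off two full turns. The arm is still gripping the handle there. The job was handed in at about 21 s of the 72 s allowed.

- **Pan:** I put one of the plain dark weights in it, on the side towards the wheel. With the hand off, a tilted close-up showed the pointer between the two marks. My sinkage estimates from different views ranged from 19.6 to 25.7 mm, and all of them lie inside the 16–30 mm band. A second weight would have put the pointer at or past the lower mark.
- **Handwheel:** The stop was clear. The handle stayed still at (0.5748, 0.2175) while the push rose to 12.7 N, on the stand's +x side as expected. After the two turns it reads (0.5749, 0.2175), with about 2 N left sideways and 9 N upward at the grip.
- **Other things:** The last overhead picture shows the other objects in their places, including the two unused weights.
- **Not checked:** The final position reading after handing in was refused, so the hold over the following second is unconfirmed. I did not read the pointer close up again after turning the wheel, but the pan and weight looked unchanged in the last scene picture.

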